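# Slide the dishwasher tablets down the funnel into the jar

## Robot

A 6-joint arm with a two-finger parallel gripper is mounted at the origin on the work surface. World frame = base frame: x ahead of the robot, y to its left, z up, the work surface at z = 0. Lengths are in m, angles in rad, forces in N, time in s.
With the tool pointing down it reaches from about 0.35 to 0.775 m from the base axis. Payload 7.3 kg.
Tool frame: the origin (TCP) lies midway between the tips of the shut fingers; the grasp point (between the pads) lies r.grip_depth behind it (r.grip_depth is the distance from the TCP to the grasp point, in m); z points along the fingers, y is the line along which they close (so a half turn about z gives the same grasp; the last joint's range is limited). The gripper opens to 92 mm and grips with 3 to 60 N. Pads are 19 mm wide; open, the fingers measure 130 mm over their backs; the gripper's body (75 mm by 190 mm) begins 47 mm behind the grasp point.
Start: joints at [1.001, 0.342, 1.524, -0, 1.275, -0.146], TCP at [0.216, 0.479, 0.202] pointing down, gripper open.
Joint ranges: [-2.53, 2.53], [-0.77, 2.02], [0.04, 2.7], [-1, 4.14], [0.28, 2.66], [-3.11, 3.11]. Speed limits (rad/s): [2.57, 2.57, 3.14, 3.14, 3.14, 3.14].

## Interface

Orientations are given as a unit quaternion [w, x, y, z].
In Python, from bench import r, optics, job gives the robot as it stands. The module is installed in compiled form; this text tells all that it offers.
- The arm moves only by the tool carry_out, never from a script. Its argument "increments" is text: rows parted by semicolons, each of 7 numbers parted by spaces: the opening, from -1 (shut) to 1 (fully open), then the shift along the tool's x, y, z in mm, then the turn, a rotation vector about the tool's x, y, z in degrees. A call has 1 to 20 rows; each row is the pose to reach, as a shift and turn from the pose commanded when the call began, along the tool's axes at that moment; what a row does not reach only later rows make up. A row lasts 1/12 s, in which the tool goes at most 41.7 mm and 7.16 degrees, less where a joint would pass 70% of its speed; a pose out of reach is approached as far as the arm can. A call with a gripper value outside its range is refused whole. The fingers move at their own pace and stop on an object; "grip_force" is the grip in N (left out, the last holds). Time passes only in rows, so rows that repeat a pose let the fingers close. It gives the time, the measured TCP pose, the force, the opening and the grip force at its end, in the units of the state.
- r.state(): the state, without advancing time (a new reading comes with each control period).
- optics.get_image(name): name is "side" or "top" or "wrist"; returns the picture (400x640x3 uint8, blue, green, red); there is no depth.
- optics.get_calibration(name): a dict with "fx", "fy", "cx", "cy" (pixels), "R" (3x3) and "t" (3): a world point X has camera coordinates R X + t. Camera axes: x right, y down, z forward; pixel columns grow to the right and rows downward; lengths in m; the calibration is good to about 2 mm. A picture is of the moment at which its call begins: read the wrist's pose just before it. get_calibration takes no time and is no camera call; for the wrist camera it gives the pose at the moment of the call.
- job.close_job(): hands the job in; it is judged then, once.
The state is a dict: "clock": time; "joint_positions": joint angles; "joint_velocities": joint speeds; "joint_efforts": joint torques, N m; "ee_pos": TCP position; "orientation": TCP orientation; "force": force on the tool from outside, world axes, zero at the start; "moment": the same for the moment, N m; "opening": opening from 0.0 (shut) to 1.0 (fully open); "gripper_force": force on a finger pad.
Only numpy, scipy, OpenCV 4.12 (cv2) and the standard library are available. Lean on these libraries where they do the work, as an engineer would, in place of code of your own. Each camera call takes 0.05 s, during which the arm holds its last target. There are 200 camera calls.

## Task

Pick up the loaded steel scoop from its green mat, carry it level and rest its nose lightly on the rim of the jar-filling stand's funnel, tip just inside the mouth; then tip the scoop there, with the nose still resting lightly on the funnel until the last one is through, so that all four dishwasher tablets slide down into the glass jar below. The funnel's clamp holds only a light load, so feel for the rim and never press hard; spill nothing and leave the jar and the other goods where they stand. Then lay the empty scoop flat on its mat again and let go.

Things in the scene. Friction and masses are not known exactly. Their poses are not given: they have to be found in the camera images.
- scoop_grip (a point): Place to hold the loose steel scoop (0.18 to 0.28 kg, four tablets in it): centre of its level black flat-sided grip's holding zone, grip 100 mm long, 22 wide, 24 high. 32 mm above the scoop's flat underside, 40 mm behind the trough's back wall. Axes: -x to the nose, +x to the grip's end, y across, z up. Centre of mass about 90 mm towards the nose; in the fingers the nose can sag a few mm.
- scoop_nose (a point): Middle of the scoop's open front edge, at its underside: 190 mm from scoop_grip along -x, 32 mm below it; axes as scoop_grip. Straight flat-bottomed trough 150 mm long, 35 mm wide outside, 30 mm inside, floor 3 mm thick, walls 28 mm high at the back, 19 mm over the front 50 mm. Tablets begin to slide when it slopes nose down by some 15 to 24 degrees, and run well at 35.
- scoop_end (a point): rear end of the scoop's black grip: 60 mm from scoop_grip along +x; axes as scoop_grip
- stand_axis (a point): Point on the vertical axis of the steel funnel of the fixed jar-filling stand, on the stand's base plate, 10 mm above the counter (not at the funnel's height). The funnel's rim lies 155 to 192 mm above the counter, wherever it was last clamped by hand: its height is not reported and must be seen or felt. Pushed down with some 12 N its clamp gives way. -x points to the post.
- stand: The stand: base plate 210 x 170 x 10 mm (origin at the centre of its underside), post 16 mm thick and 208 mm high, 85 mm from the origin towards -x, on which the funnel's arm is clamped. Funnel: round, mouth 74 mm clear at the rim (80 mm outside), 55 mm high, narrowing to a spout 49 mm clear. Its axis lies 20 mm from the origin along +x. Nothing stands on the +x side of the funnel.
- jar_rim (a point): centre of the mouth, level with the rim, of the open empty glass jar standing loose under the funnel on the stand's base plate; 100 mm high, body 96 mm across, mouth 66 mm clear, 0.32 to 0.52 kg; z up
- mat_top (a point): centre of the top face of the green rubber scoop mat, fixed to the counter, 4 mm thick; 320 mm along its x, 150 mm along its y
- tab1_center (a point): centre of dishwasher tablet 1 of 4 (1 nearest the nose), loose in the scoop; 30 x 22 x 14 mm, 14 g, white with a blue top and a red dot; z is its thickness
- tab2_center (a point): centre of dishwasher tablet 2 of 4 (1 nearest the nose), loose in the scoop; 30 x 22 x 14 mm, 14 g, white with a blue top and a red dot; z is its thickness
- tab3_center (a point): centre of dishwasher tablet 3 of 4 (1 nearest the nose), loose in the scoop; 30 x 22 x 14 mm, 14 g, white with a blue top and a red dot; z is its thickness
- tab4_center (a point): centre of dishwasher tablet 4 of 4 (1 nearest the nose), loose in the scoop; 30 x 22 x 14 mm, 14 g, white with a blue top and a red dot; z is its thickness
- full_jar_center (a point): centre of a full brown jar with green lid, 86 mm across, 135 mm high, loose bystander on the counter
- pickle_jar_center (a point): centre of a pickle jar with yellow lid, 72 mm across, 105 mm high, loose bystander
- tomato_tin_center (a point): centre of a red-labelled tin, 74 mm across, 110 mm high, loose bystander
- bean_tin_center (a point): centre of a teal-labelled tin, 66 mm across, 90 mm high, loose bystander
- juice_carton_center (a point): centre of a red and green carton, 60 x 65 x 115 mm high, loose bystander
- counter_brush_grip (a point): handle of a 200 mm long counter brush lying on the counter, loose bystander
- jar: the same open glass jar; origin at the centre of its underside, z up
- scoop: the same scoop; origin at the centre of its trough's underside, 75 mm behind the nose edge (scoop_grip lies at x 115, z 32 mm from it); axes as scoop_grip

How it is judged:
On the way, in this order (a step that is already met when the one before it is completed fails the run):
1. the scoop is lifted clear of its mat with the four tablets still in it (height (world z) of scoop_grip above 0.1 m and x of each of tab1_center, tab2_center, tab3_center, tab4_center in the frame of scoop_grip above -0.195 m and z of tab1_center in the frame of scoop_grip between -0.035 and 0.02 m and z of tab2_center in the frame of scoop_grip between -0.035 and 0.02 m and z of tab3_center in the frame of scoop_grip between -0.035 and 0.02 m and z of tab4_center in the frame of scoop_grip between -0.035 and 0.02 m), for 0.2 s.
2. the nose rests on the funnel, its tip inside the funnel's mouth, the four tablets still in the scoop (contact force between scoop and stand above 0.3 N and horizontal distance between scoop_nose and stand_axis below 0.036 m and x of each of tab1_center, tab2_center, tab3_center, tab4_center in the frame of scoop_grip above -0.195 m and z of tab1_center in the frame of scoop_grip between -0.035 and 0.02 m and z of tab2_center in the frame of scoop_grip between -0.035 and 0.02 m and z of tab3_center in the frame of scoop_grip between -0.035 and 0.02 m and z of tab4_center in the frame of scoop_grip between -0.035 and 0.02 m), for 0.3 s.
3. the scoop is tipped, its nose still resting on the funnel, and all four tablets have slid through into the jar (contact force between scoop and stand above 0.3 N and horizontal distance between scoop_nose and stand_axis below 0.036 m and angle between scoop_grip's own z axis and vertical above 0.3 rad and z of tab1_center in the frame of jar_rim between -0.105 and -0.02 m and horizontal distance between each of tab1_center, tab2_center, tab3_center, tab4_center and jar_rim below 0.045 m and z of tab2_center in the frame of jar_rim between -0.105 and -0.02 m and z of tab3_center in the frame of jar_rim between -0.105 and -0.02 m and z of tab4_center in the frame of jar_rim between -0.105 and -0.02 m), for 0.2 s.
At the end, for the whole second after the job is handed in: All four tablets lie inside the jar, more than 20 mm below its rim; the jar stands upright (within about 3 degrees) within 20 mm of where it stood; the empty scoop lies flat on the mat, nose and grip end both over it, upright and at rest, let go (z of tab1_center in the frame of jar_rim between -0.105 and -0.02 m and horizontal distance between each of tab1_center, tab2_center, tab3_center, tab4_center and jar_rim below 0.045 m and z of tab2_center in the frame of jar_rim between -0.105 and -0.02 m and z of tab3_center in the frame of jar_rim between -0.105 and -0.02 m and z of tab4_center in the frame of jar_rim between -0.105 and -0.02 m and x of scoop_nose in the frame of mat_top between -0.16 and 0.16 m and y of scoop_nose in the frame of mat_top between -0.075 and 0.075 m and x of scoop_end in the frame of mat_top between -0.16 and 0.16 m and y of scoop_end in the frame of mat_top between -0.075 and 0.075 m and angle between each of scoop_grip, jar_rim's own z axis and vertical below 0.06 rad and z of scoop_nose in the frame of mat_top below 0.006 m and linear speed of each of scoop, jar below 0.02 m/s and distance of jar_rim from where it was at the start of the episode below 0.02 m); the robot touches nothing.
It fails at once if the scoop is pressed or knocked against the funnel or its stand with more than 10 N (contact force between scoop and stand above 10 N).
It fails at once if the jar is shoved more than 20 mm or tipped more than about 10 degrees (distance of jar_rim from where it was at the start of the episode above 0.02 m or angle between jar_rim's own z axis and vertical above 0.18 rad).
It fails at once if a bystander is moved by more than 20 mm (distance of any of full_jar_center, pickle_jar_center, tomato_tin_center, bean_tin_center, juice_carton_center, counter_brush_grip from where it was at the start of the episode above 0.02 m).
It also fails if it takes over 72 s, if anything falls off the work surface, if the arm or the gripper's body presses on something with over 40 N, if the wrist force passes 120 N, or if a joint passes its speed limit or range.

## Working session

There is one attempt and no reset: what is moved stays moved. The work goes in short steps, Python scripts to look and compute and a tool call to move; the robot and the scene stay as the last step left them, time stands still between calls to the robot, and variables do not carry over. Pictures are saved under pics/ and viewed, at most 10 in all, crops included, and the job is handed in when it is done.

Besides the shell and the picture viewer there is one more tool, called after ">>>" as name(argument=value, ...) on one line, values as JSON. carry_out: Moves the arm, as the interface text tells. Its arguments: {"type":"object","properties":{"increments":{"type":"string"},"grip_force":{"type":"number"}},"required":["increments"]}

```bash
mkdir -p pics
cat > h.py <<'E'
import numpy as np, cv2
from scipy.spatial.transform import Rotation as Ro
from bench import r, optics, job
def ray(c,u,v):
    d=c["R"].T@np.array([(u-c["cx"])/c["fx"],(v-c["cy"])/c["fy"],1.]); return -np.array(c["R"]).T@c["t"],d
def onz(c,u,v,z):
    o,d=ray(c,u,v); return o+d*(z-o[2])/d[2]
def px(c,X):
    p=np.array(c["R"])@X+c["t"]; return c["fx"]*p[0]/p[2]+c["cx"],c["fy"]*p[1]/p[2]+c["cy"]
def cal(n):
    c=dict(optics.get_calibration(n)); c["R"]=np.array(c["R"]); c["t"]=np.array(c["t"]); return c
def rot(): 
    return Ro.from_quat(np.array(r.state()["orientation"])[[1,2,3,0]]).as_matrix()
E
python3 - <<'E'
from h import *
for n in ["top","side","wrist"]:
    im=optics.get_image(n); cv2.imwrite(f"pics/{n}0.png",im); c=cal(n); print(n,c["fx"],c["cx"],c["cy"],-c["R"].T@c["t"],c["R"].round(2).tolist())
s=r.state(); print(s["ee_pos"],s["orientation"],s["clock"],s["force"],r.grip_depth); print(rot().round(3))
E
```

```text
top 458.7196572755238 315.5171484366552 212.11594240422403 [ 0.47331599 -0.01547476  1.28563087] [[-0.01, -1.0, -0.02], [-1.0, 0.01, -0.05], [0.05, 0.02, -1.0]]
side 488.92840134156233 326.8124493963753 192.04931782951624 [ 0.2375452  -1.01179672  0.94666134] [[0.96, -0.28, -0.01], [-0.18, -0.61, -0.77], [0.21, 0.74, -0.63]]
wrist 292.2062778926698 321.09718098361384 203.0137910347419 [0.15368976 0.50721887 0.38471322] [[0.41, 0.91, -0.0], [0.88, -0.4, 0.26], [0.23, -0.11, -0.97]]
[0.21568828 0.47829243 0.20161676] [-1.99204437e-04  2.10326543e-01  9.77631024e-01 -5.34438359e-04] 0.15 [-0.05980291 -0.44050679  0.05945558] 0.0188
[[-0.912  0.411 -0.001]
 [ 0.411  0.912 -0.001]
 [ 0.    -0.001 -1.   ]]
```

View pics/top0.png

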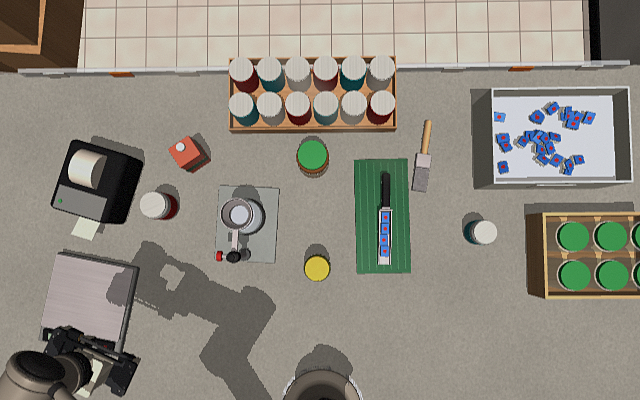

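View pics/side0.png

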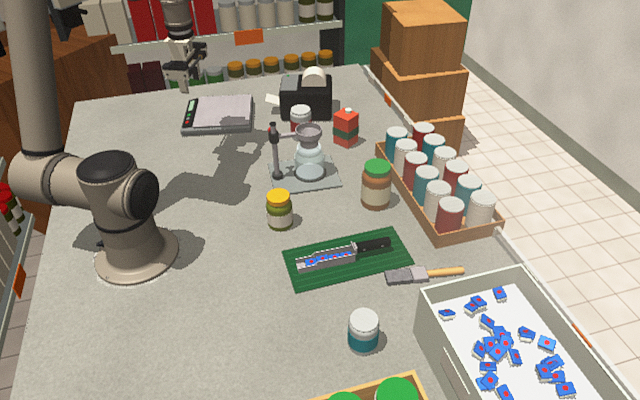

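The top view shows the scoop near columns 378–391, rows 172–265, with its nose towards the robot. The funnel is at about (240,215), with its post at (235,256). Next I'll measure the scoop and crop the funnel.

Run:
```python
from h import *
c=cal("top"); im=cv2.imread("pics/top0.png").astype(int); b,g,rr=im[...,0],im[...,1],im[...,2]
def sub(m,x0,x1,y0,y1):
    z=np.zeros(m.shape,bool); z[y0:y1,x0:x1]=m[y0:y1,x0:x1]; v,u=np.nonzero(z); return u,v
# mat
hsv=cv2.cvtColor(im.astype(np.uint8),cv2.COLOR_BGR2HSV)
u,v=sub((abs(hsv[...,0].astype(int)-70)<20)&(hsv[...,1]>100),340,425,145,285)
rc=cv2.minAreaRect(np.stack([u,v],1).astype(np.float32)); print("mat",rc,onz(c,*rc[0],.004))
u,v=sub(im.max(2)<45,370,400,165,212); rc=cv2.minAreaRect(np.stack([u,v],1).astype(np.float32)); print("grip",rc)
P=np.array([onz(c,a,d,.004+.044) for a,d in cv2.boxPoints(rc)]); print(P.round(4))
u,v=sub((b>150)&(rr<100),370,400,200,275); P=np.array([onz(c,a,d,.021) for a,d in zip(u,v)])[:,:2]
m=P.mean(0); print("tabs",m,P.min(0),P.max(0)); w=np.linalg.eigh(np.cov(P.T))[1][:,1]; print("axis",w)
t=im[165:275,190:290].astype(np.uint8); s=cv2.imread("pics/side0.png")[110:200,250:350]
big=lambda q:cv2.resize(q,None,fx=4,fy=4,interpolation=cv2.INTER_CUBIC)
o=np.zeros((440,800,3),np.uint8);o[:440,:400]=big(t);o[:360,400:]=big(s);cv2.imwrite("pics/c1.png",o)
```

```text
mat ((381.8288879394531, 215.6815185546875), (112.95115661621094, 53.77086639404297), 88.31531524658203) [ 0.52547543 -0.17374344  0.004     ]
grip ((384.0, 192.0), (12.0, 38.0), 0.0)
[[ 0.5364 -0.1582  0.048 ]
 [ 0.6393 -0.1596  0.048 ]
 [ 0.639  -0.192   0.048 ]
 [ 0.5361 -0.1904  0.048 ]]
tabs [ 0.4738179  -0.17790248] [ 0.41687168 -0.18872159] [ 0.5349207  -0.16553036]
axis [-0.99921723  0.03955911]
```

View pics/c1.png

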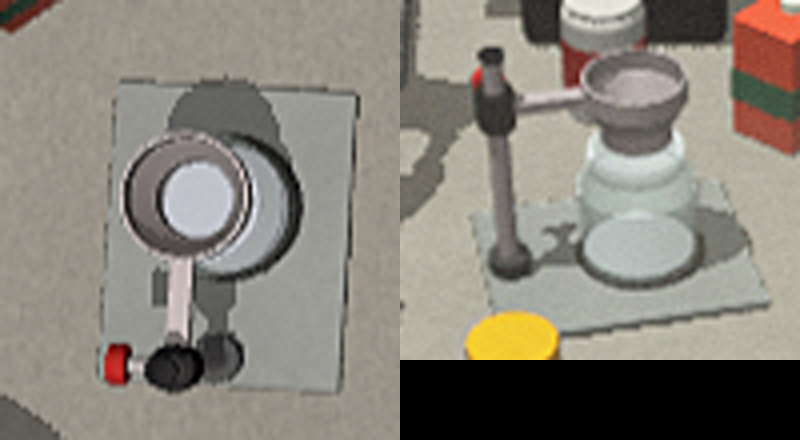

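Run:
```python
from h import *
t,s=cal("top"),cal("side")
o1,d1=ray(t,236.5,213.9);o2,d2=ray(s,308.7,130)
A=np.stack([d1,-d2],1);k=np.linalg.lstsq(A,o2-o1,rcond=None)[0];p,q=o1+d1*k[0],o2+d2*k[1];print("rim",p,q)
for a,b in [(118,80),(357,92),(340,392),(103,375)]: print(onz(t,190+a/4,165+b/4,.01).round(4))
```

```text
rim [0.52604113 0.20133755 0.16755537] [0.53038964 0.20028791 0.16755689]
[0.615  0.2799 0.01  ]
[0.605 0.112 0.01 ]
[0.3962 0.1245 0.01  ]
[0.409  0.2897 0.01  ]
```

>>> carry_out(increments="1 0 0 -40 0 0 0;1 0 0 -80 0 0 0;1 0 0 -120 0 0 0;1 -600 -452 -100 0 0 -22;1 -600 -452 -100 0 0 -22;1 -600 -452 -100 0 0 -22;1 -600 -452 -100 0 0 -22;1 -600 -452 -100 0 0 -22;1 -600 -452 -100 0 0 -22;1 -600 -452 -100 0 0 -22;1 -600 -452 -100 0 0 -22;1 -600 -452 -100 0 0 -22;1 -600 -452 -100 0 0 -22;1 -600 -452 -100 0 0 -22;1 -600 -452 -100 0 0 -22;1 -600 -452 -100 0 0 -22;1 -600 -452 -100 0 0 -22;1 -600 -452 -100 0 0 -22;1 -600 -452 -100 0 0 -22;1 -600 -452 -100 0 0 -22")

```text
clock: 1.82
ee_pos: [0.5507, -0.1334, 0.3033]
orientation: [-0.0, 0.02, 1.0, 0.0]
force: [1.0, 1.4, 0.7]
opening: 1.001
gripper_force: 0.0
```

>>> carry_out(increments="1 -29 -47 60 0 0 0;1 -29 -47 60 0 0 0;1 -29 -47 60 0 0 0;1 -29 -47 60 0 0 0")

```text
clock: 2.15
ee_pos: [0.5764, -0.1801, 0.2407]
orientation: [-0.003, 0.021, 1.0, 0.001]
force: [0.1, -0.2, 1.1]
opening: 1.0
gripper_force: 0.0
```

Run:
```python
from h import *
s=r.state(); c=cal("wrist"); im=optics.get_image("wrist"); cv2.imwrite("pics/w1.png",im)
print(s["ee_pos"],np.round(s["joint_positions"],2),s["clock"]); print(rot().round(3))
np.savez("w1.npz",**c)
for X in [(.578,-.181,.048),(.39,-.174,.004),(.64,-.185,.048)]: print(px(c,np.array(X)))
```

```text
[ 0.57637197 -0.18005291  0.24072072] [-0.43  0.47  1.22  0.    1.46 -1.96] 2.15
[[-0.999  0.04  -0.002]
 [ 0.04   0.999  0.001]
 [ 0.002  0.001 -1.   ]]
(np.float64(319.60227193058245), np.float64(181.27742003851532))
(np.float64(318.7668849612393), np.float64(31.059050252736284))
(np.float64(318.6385132957852), np.float64(226.36321779183197))
```

View pics/w1.png

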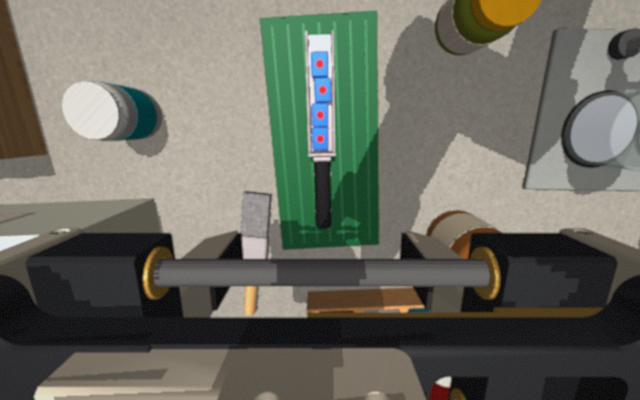

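The wrist view shows the scoop's nose edge at (320,34), its grip from (321,158) to (323,228), and the tablets in the trough. The scoop is nearly centred under the tool.

Run:
```python
from h import *
c=dict(np.load("w1.npz")); im=cv2.imread("pics/w1.png")
m=np.zeros(im.shape[:2],np.uint8); m[160:230,305:342]=(im.max(2)[160:230,305:342]<45)*1
for v in (165,180,195,210,222):
    u=np.nonzero(m[v])[0]; print(v,u.min(),u.max(),onz(c,u.mean(),v,.048).round(4))
v=np.nonzero(m)[0]; print(v.max(), onz(c,323,v.max(),.048), onz(c,320,34,.007))
h=cv2.cvtColor(im,cv2.COLOR_BGR2HSV); b=((abs(h[...,0].astype(int)-108)<15)&(h[...,1]>120)).astype(np.uint8); b[:,:300]=0;b[:,340:]=0;b[160:]=0
v,u=np.nonzero(b); P=np.array([onz(c,x,y,.021) for x,y in zip(u,v)]); print(P.mean(0),len(P))
```

```text
165 315 329 [ 0.5569 -0.1763  0.048 ]
180 315 329 [ 0.5765 -0.1773  0.048 ]
195 316 329 [ 0.5965 -0.178   0.048 ]
210 316 329 [ 0.6171 -0.1788  0.048 ]
222 317 330 [ 0.6341 -0.1782  0.048 ]
228 [ 0.64260527 -0.17917362  0.048     ] [ 0.39429013 -0.17259335  0.007     ]
[ 0.47676769 -0.1756734   0.021     ] 1220
```

>>> carry_out(increments="1 -6 3 40 0 0 -1;1 -6 3 80 0 0 -1;1 -6 3 120 0 0 -1;1 -6 3 160 0 0 -1;1 -6 3 190 0 0 -1;1 -6 3 190 0 0 -1;1 -6 3 190 0 0 -1", grip_force=60)

```text
clock: 2.78
ee_pos: [0.5837, -0.1757, 0.0548]
orientation: [-0.0, 0.01, 1.0, 0.0]
force: [0.4, 0.3, 0.3]
opening: 1.001
gripper_force: 0.0
```

Run:
```python
from h import *
s=r.state();print(s["ee_pos"],s["force"],s["clock"]); print(rot().round(4))
```

```text
[ 0.58367573 -0.17565021  0.05477864] [0.41263961 0.27799902 0.28582615] 2.7833
[[-9.998e-01  2.100e-02 -1.000e-04]
 [ 2.100e-02  9.998e-01  3.000e-04]
 [ 1.000e-04  3.000e-04 -1.000e+00]]
```

>>> carry_out(increments="1 2 -2 25 0 0 0;1 2 -2 38 0 0 0;1 2 -2 38 0 0 0;-1 2 -2 38 0 0 0;-1 2 -2 38 0 0 0;-1 2 -2 38 0 0 0;-1 2 -2 38 0 0 0;-1 2 -2 38 0 0 0;-1 2 -2 38 0 0 0;-1 2 -2 38 0 0 0;-1 2 -2 38 0 0 0;-1 2 -2 38 0 0 0;-1 2 -2 38 0 0 0", grip_force=60)

```text
clock: 3.87
ee_pos: [0.5814, -0.1786, 0.0155]
orientation: [-0.0, 0.011, 1.0, 0.0]
force: [0.2, 0.2, -0.3]
opening: 0.326
gripper_force: 0.0
```

>>> carry_out(increments="-1 0 0 0 0 0 0;-1 0 0 0 0 0 0;-1 0 0 0 0 0 0;-1 0 0 0 0 0 0;-1 0 0 0 0 0 0")

```text
clock: 4.28
ee_pos: [0.5814, -0.1786, 0.0155]
orientation: [-0.0, 0.011, 1.0, 0.0]
force: [1.0, 0.2, -0.3]
opening: 0.225
gripper_force: 60.0
```

>>> carry_out(increments="-1 0 0 -4 0 0 0;-1 0 0 -12 0 0 0;-1 0 0 -24 0 0 0;-1 0 0 -40 0 0 0;-1 0 0 -58 0 0 0;-1 0 0 -76 0 0 0;-1 0 0 -94 0 0 0;-1 0 0 -112 0 0 0;-1 0 0 -130 0 0 0;-1 0 0 -148 0 0 0;-1 0 0 -166 0 0 0;-1 0 0 -184 0 0 0;-1 0 0 -202 0 0 0;-1 0 0 -216 0 0 0;-1 0 0 -226 0 0 0;-1 0 0 -230 0 0 0;-1 0 0 -230 0 0 0")

```text
clock: 5.7
ee_pos: [0.5817, -0.1788, 0.2469]
orientation: [0.001, 0.011, 1.0, -0.0]
force: [0.5, -0.0, -3.4]
opening: 0.228
gripper_force: 60.0
```

Run:
```python
from h import *
s=r.state();print(s["ee_pos"],s["force"],s["moment"],s["clock"]); print(rot().round(4))
c=cal("wrist");np.savez("w2.npz",**c);w=optics.get_image("wrist")[:270]; S=optics.get_image("side")
cv2.imwrite("pics/w2.png",np.vstack([w,S[60:330]]))
```

```text
[ 0.58167972 -0.17878422  0.2469347 ] [ 0.52015143 -0.00832831 -3.42134482] [-0.0379065  -0.2019846   0.03989129] 5.7
[[-9.997e-01  2.240e-02  2.000e-03]
 [ 2.240e-02  9.997e-01 -8.000e-04]
 [-2.000e-03 -7.000e-04 -1.000e+00]]
```

View pics/w2.png

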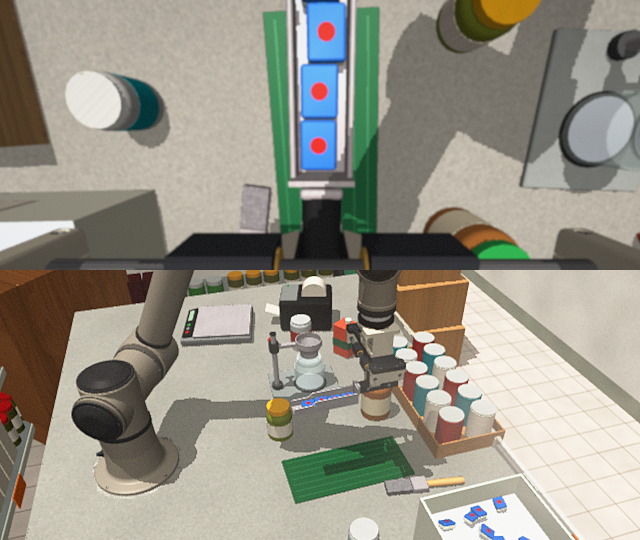

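The scoop hangs nearly level with all four tablets in it. Next I'll yaw it so the nose points to +y and carry it to the -y side of the funnel.

>>> carry_out(increments="-1 0 1 0 0 0 0.5;-1 1 3 0 0 0 2;-1 3 8 0 0 0 4.5;-1 5 15 0 0 0 8;-1 8 24 0 0 0 12.5;-1 12 33 0 0 0 17.5;-1 15 43 0 0 0 23;-1 19 54 0 0 0 28.5;-1 23 65 0 0 0 34;-1 27 76 0 0 0 40;-1 31 87 0 0 0 46;-1 35 98 0 0 0 52;-1 39 109 0 0 0 58;-1 43 120 0 0 0 64;-1 46 131 0 0 0 69.5;-1 50 141 0 0 0 74.5;-1 53 150 0 0 0 79.5;-1 56 158 0 0 0 83.5;-1 58 164 0 0 0 86.5;-1 59 167 0 0 0 88")

```text
clock: 7.47
ee_pos: [0.5253, -0.0096, 0.2447]
orientation: [-0.001, 0.704, 0.711, -0.001]
force: [0.2, 0.0, -3.3]
opening: 0.232
gripper_force: 60.0
```

>>> carry_out(increments="-1 0 0 0 0 0 0.5;-1 0 0 0 0 0 0.5;-1 0 0 0 0 0 0.5;-1 0 0 0 0 0 0.5")

```text
clock: 7.8
ee_pos: [0.5261, -0.0107, 0.2453]
orientation: [-0.0, 0.706, 0.709, -0.0]
force: [0.4, 0.2, -3.1]
opening: 0.227
gripper_force: 60.0
```

Run:
```python
from h import *
s=r.state();print(s["ee_pos"],s["force"],s["moment"],s["clock"],np.round(s["joint_positions"],2)); R=rot();print(R.round(4))
t=optics.get_image("top"); S=optics.get_image("side")
g=np.array(s["ee_pos"])-R[:,2]*r.grip_depth; n=g+R[:,0]*.19+R[:,2]*.032; print("nose",n)
for nm in("top","side"): print(nm,px(cal(nm),n),px(cal(nm),g))
big=lambda q:cv2.resize(q,None,fx=4,fy=4,interpolation=cv2.INTER_CUBIC)
cv2.imwrite("pics/c3.png",np.hstack([big(t[165:265,215:315]),big(S[90:190,270:370])]))
```

```text
[ 0.52611043 -0.01074344  0.24529428] [ 0.40245781  0.22746599 -3.13164169] [-0.34571316  0.06572064 -0.05191204] 7.8 [-0.17  0.31  1.44 -0.    1.38 -0.17]
[[-4.e-03  1.e+00 -6.e-04]
 [ 1.e+00  4.e-03 -1.e-04]
 [-1.e-04 -6.e-04 -1.e+00]]
nose [0.52534379 0.1792543  0.23208395]
top (np.float64(240.6324167810679), np.float64(212.85103012698778)) (np.float64(322.894311009423), np.float64(211.1204443815738))
side (np.float64(308.1442211737286), np.float64(114.77891531090403)) (np.float64(327.0314573164274), np.float64(140.28377877898356))
```

View pics/c3.png

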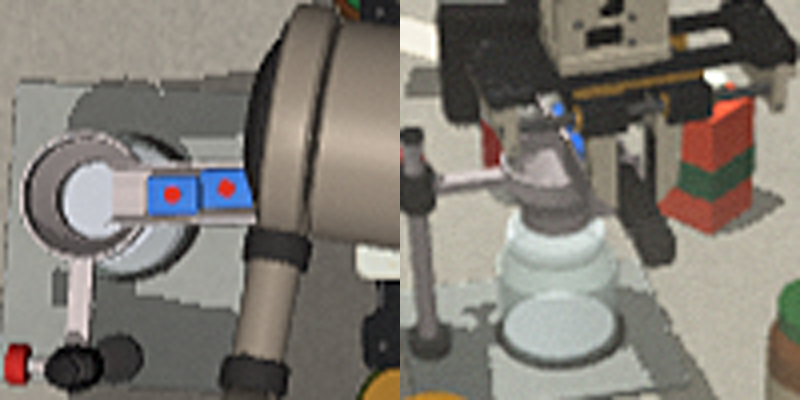

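The top view shows the nose tip at full-image pixel (243,214) against a funnel centre of (235.5,214). It's centred sideways and about 27 mm short of the axis, so I'll go 6 mm forward and down.

>>> carry_out(increments="-1 3 0 4 0 0 0;-1 6 0 12 0 0 0;-1 6 0 22 0 0 0;-1 6 0 32 0 0 0;-1 6 0 38 0 0 0;-1 6 0 42 0 0 0;-1 6 0 42 0 0 0;-1 6 0 42 0 0 0;-1 6 0 42 0 0 0")

```text
clock: 8.65
ee_pos: [0.5265, -0.0045, 0.204]
orientation: [0.0, 0.706, 0.708, 0.0]
force: [0.4, -0.4, -3.7]
opening: 0.23
gripper_force: 60.0
```

```bash
cat > st.py <<'E'
from h import *
s=r.state();R=rot();p=np.array(s["ee_pos"]);g=p-R[:,2]*r.grip_depth; n=g+R[:,0]*.187+R[:,2]*.032
print("t",s["clock"],"ee",p.round(4),"F",np.round(s["force"],2),"M",np.round(s["moment"],3),"nose",n.round(4),"tilt",np.degrees(np.arcsin(-R[2,0])).round(2),np.round(s["joint_positions"],2))
E
python3 st.py
python3 - <<'E'
from h import *
S=optics.get_image("side"); cv2.imwrite("pics/s4.png",cv2.resize(S[90:190,270:370],None,fx=5,fy=5,interpolation=cv2.INTER_CUBIC))
E
```

```text
t 8.65 ee [ 0.5265 -0.0045  0.204 ] F [ 0.45 -0.42 -3.73] M [-0.325  0.047 -0.015] nose [0.5258 0.1825 0.1908] tilt 0.0 [-0.15  0.34  1.52  0.    1.28 -0.16]
```

View pics/s4.png

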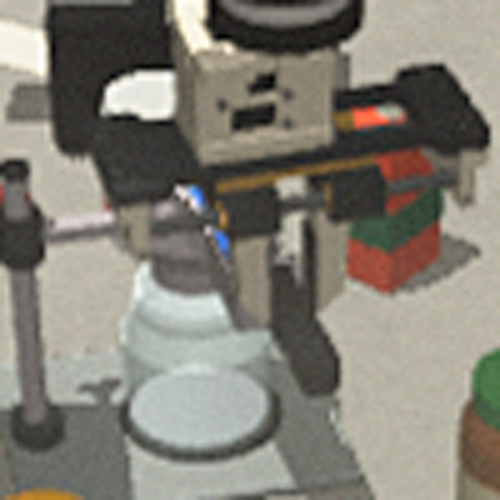

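>>> carry_out(increments="-1 0 0 2 0 0 0;-1 0 0 4 0 0 0;-1 0 0 6 0 0 0;-1 0 0 6 0 0 0;-1 0 0 6 0 0 0")

```text
clock: 9.12
ee_pos: [0.526, -0.0044, 0.1975]
orientation: [-0.0, 0.706, 0.708, -0.0]
force: [-0.2, -0.1, -2.7]
opening: 0.232
gripper_force: 60.0
```

```bash
python3 st.py
```

```text
t 9.1167 ee [ 0.526  -0.0044  0.1975] F [-0.18 -0.09 -2.73] M [-0.357  0.062  0.029] nose [0.5253 0.1826 0.1843] tilt -0.01 [-0.15  0.35  1.53  0.    1.27 -0.16]
```

>>> carry_out(increments="-1 0 0 1 0 0 0;-1 0 0 2 0 0 0;-1 0 0 3 0 0 0;-1 0 0 3 0 0 0;-1 0 0 3 0 0 0")

```text
clock: 9.53
ee_pos: [0.5261, -0.0044, 0.1945]
orientation: [-0.0, 0.706, 0.708, -0.0]
force: [0.4, 0.2, -2.1]
opening: 0.23
gripper_force: 60.0
```

```bash
python3 st.py
```

```text
t 9.5333 ee [ 0.5261 -0.0044  0.1945] F [ 0.43  0.21 -2.15] M [-0.352  0.088 -0.017] nose [0.5254 0.1826 0.1814] tilt -0.01 [-0.15  0.35  1.53  0.    1.26 -0.16]
```

>>> carry_out(increments="-1 0 0 1 0 0 0;-1 0 0 2 0 0 0;-1 0 0 3 0 0 0;-1 0 0 3 0 0 0")

```text
clock: 9.87
ee_pos: [0.526, -0.0044, 0.1914]
orientation: [-0.0, 0.706, 0.708, -0.0]
force: [0.3, 0.1, -2.7]
opening: 0.226
gripper_force: 60.0
```

```bash
python3 st.py
```

```text
t 9.8667 ee [ 0.526  -0.0044  0.1914] F [ 0.27  0.08 -2.72] M [-0.335  0.051  0.01 ] nose [0.5253 0.1826 0.1782] tilt -0.01 [-0.15  0.35  1.54  0.    1.25 -0.16]
```

>>> carry_out(increments="-1 0 0 1 0 0 0;-1 0 0 2 0 0 0;-1 0 0 2 0 0 0;-1 0 0 2 0 0 0")

```text
clock: 10.2
ee_pos: [0.5261, -0.0044, 0.1896]
orientation: [-0.0, 0.706, 0.708, 0.0]
force: [0.7, 0.2, -3.9]
opening: 0.23
gripper_force: 60.0
```

```bash
python3 st.py
```

```text
t 10.2 ee [ 0.5261 -0.0044  0.1896] F [ 0.72  0.16 -3.93] M [-0.336  0.018 -0.01 ] nose [0.5254 0.1826 0.1764] tilt -0.01 [-0.15  0.35  1.54  0.    1.25 -0.16]
```

>>> carry_out(increments="-1 0 0 1 0 0 0;-1 0 0 2 0 0 0;-1 0 0 2 0 0 0;-1 0 0 2 0 0 0")

```text
clock: 10.53
ee_pos: [0.5262, -0.0044, 0.1876]
orientation: [-0.0, 0.706, 0.708, 0.0]
force: [0.3, -0.6, -3.4]
opening: 0.228
gripper_force: 60.0
```

```bash
python3 st.py
```

```text
t 10.5333 ee [ 0.5262 -0.0044  0.1876] F [ 0.29 -0.56 -3.42] M [-0.247  0.092 -0.001] nose [0.5255 0.1826 0.1744] tilt -0.01 [-0.15  0.36  1.54  0.    1.24 -0.16]
```

>>> carry_out(increments="-1 0 0 1 0 0 0;-1 0 0 2 0 0 0;-1 0 0 2 0 0 0;-1 0 0 2 0 0 0")

```text
clock: 10.87
ee_pos: [0.5262, -0.0044, 0.1856]
orientation: [-0.0, 0.706, 0.708, 0.0]
force: [-0.3, 0.1, -2.2]
opening: 0.234
gripper_force: 60.0
```

```bash
python3 st.py
```

```text
t 10.8667 ee [ 0.5262 -0.0044  0.1856] F [-0.26  0.05 -2.2 ] M [-0.207  0.051 -0.012] nose [0.5255 0.1826 0.1725] tilt -0.01 [-0.15  0.36  1.55  0.    1.24 -0.16]
```

>>> carry_out(increments="-1 0 0 1 0 0 0;-1 0 0 2 0 0 0;-1 0 0 2 0 0 0;-1 0 0 2 0 0 0")

```text
clock: 11.2
ee_pos: [0.5262, -0.0044, 0.1836]
orientation: [0.0, 0.706, 0.708, 0.0]
force: [1.2, -0.9, -1.0]
opening: 0.226
gripper_force: 60.0
```

```bash
python3 st.py
```

```text
t 11.2 ee [ 0.5262 -0.0044  0.1836] F [ 1.2  -0.86 -0.98] M [-0.125  0.056  0.021] nose [0.5255 0.1826 0.1705] tilt -0.01 [-0.15  0.36  1.55  0.    1.23 -0.16]
```

>>> carry_out(increments="-1 0 0 0 0 0 0;-1 0 0 0 0 0 0;-1 0 0 0 0 0 0")

```text
clock: 11.45
ee_pos: [0.5262, -0.0044, 0.1837]
orientation: [0.0, 0.706, 0.708, 0.0]
force: [-0.4, -1.4, -1.0]
opening: 0.226
gripper_force: 60.0
```

```bash
python3 st.py
```

```text
t 11.45 ee [ 0.5262 -0.0044  0.1837] F [-0.42 -1.43 -1.03] M [-0.163  0.011 -0.047] nose [0.5255 0.1826 0.1705] tilt -0.01 [-0.15  0.36  1.55  0.    1.23 -0.16]
```

The rim is felt with roughly 1–2 N of contact, and it builds softly at about 0.5 N/mm. Next I'll tip about the rim contact, first to 12°.

>>> carry_out(increments="-1 0.3 0 -2.9 0 -1 0;-1 0.9 0 -8.8 0 -3 0;-1 1.8 0 -14.6 0 -5 0;-1 2.9 0 -20.4 0 -7 0;-1 4.2 0 -26.2 0 -9 0;-1 5.7 0 -31.8 0 -11 0;-1 6.5 0 -34.5 0 -12 0;-1 6.5 0 -34.5 0 -12 0;-1 6.5 0 -34.5 0 -12 0")

```text
clock: 12.2
ee_pos: [0.5262, 0.0027, 0.218]
orientation: [0.074, 0.702, 0.705, -0.073]
force: [0.4, 0.9, -1.4]
opening: 0.23
gripper_force: 60.0
```

```bash
python3 st.py
python3 - <<'E'
from h import *
t=optics.get_image("top");cv2.imwrite("pics/t5.png",cv2.resize(t[165:265,205:305],None,fx=4,fy=4,interpolation=cv2.INTER_CUBIC))
E
python3 st.py
```

```text
t 12.2 ee [0.5262 0.0027 0.218 ] F [ 0.45  0.93 -1.36] M [ 0.36  -0.037 -0.034] nose [0.5253 0.1829 0.1664] tilt 11.95 [-0.01  0.35  1.49 -0.22  1.31  0.05]
t 12.25 ee [0.5261 0.0024 0.2179] F [-0.21  0.26 -1.59] M [ 0.355  0.016 -0.1  ] nose [0.5254 0.1826 0.1663] tilt 11.94 [-0.01  0.35  1.49 -0.22  1.31  0.05]
```

View pics/t5.png

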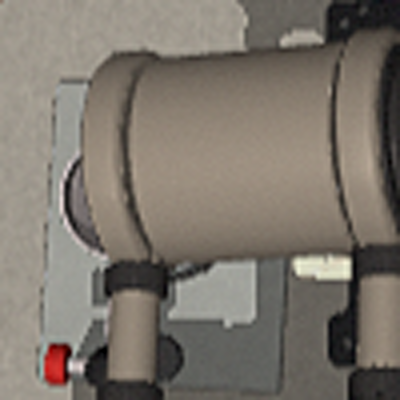

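The arm hides the scoop from the top camera (the funnel's left edge is at (70,200) in the crop), so I'll go by averaged force. Contact is still about 1.8 N.

```bash
cat > av.py <<'E'
import runpy,sys
from h import *
F=[];M=[]
for i in range(int(sys.argv[1])):
    optics.get_image("top"); s=r.state(); F.append(s["force"]);M.append(s["moment"])
print("avF",np.mean(F,0).round(2),"M",np.mean(M,0).round(3),"sd",np.std(F,0).round(2))
runpy.run_path("st.py")
E
python3 av.py 6
```

```text
avF [ 0.19  0.5  -1.29] M [ 0.384  0.036 -0.057] sd [0.13 0.26 0.55]
t 12.55 ee [0.526  0.0018 0.2179] F [ 0.17  0.28 -1.63] M [ 0.354  0.016 -0.05 ] nose [0.5254 0.182  0.1662] tilt 11.98 [-0.01  0.35  1.49 -0.22  1.31  0.05]
```

>>> carry_out(increments="-1 0.3 0 -3 0 -1 0;-1 0.9 0 -8.9 0 -3 0;-1 1.8 0 -14.8 0 -5 0;-1 2.9 0 -20.7 0 -7 0;-1 3.5 0 -23.5 0 -8 0;-1 3.5 0 -23.5 0 -8 0;-1 3.5 0 -23.5 0 -8 0")

```text
clock: 13.13
ee_pos: [0.5262, 0.0108, 0.2402]
orientation: [0.123, 0.695, 0.698, -0.122]
force: [0.0, 2.8, -1.2]
opening: 0.23
gripper_force: 60.0
```

```bash
python3 av.py 6
```

```text
avF [ 0.03  1.33 -1.27] M [ 0.549 -0.029 -0.045] sd [0.33 0.41 0.46]
t 13.4333 ee [0.526  0.0101 0.2402] F [-0.47  0.85 -1.08] M [ 0.585 -0.031 -0.063] nose [0.5255 0.1814 0.1639] tilt 19.97 [ 0.1   0.36  1.45 -0.35  1.38  0.17]
```

>>> carry_out(increments="-1 0.3 0 -3 0 -1 0;-1 0.6 0 -6 0 -2 0;-1 0.9 0 -8.9 0 -3 0;-1 1.3 0 -11.9 0 -4 0;-1 1.3 0 -11.9 0 -4 0;-1 1.3 0 -11.9 0 -4 0;-1 1.3 0 -11.9 0 -4 0;-1 1.3 0 -11.9 0 -4 0;-1 1.3 0 -11.9 0 -4 0;-1 1.3 0 -11.9 0 -4 0;-1 1.3 0 -11.9 0 -4 0")

```text
clock: 14.35
ee_pos: [0.526, 0.0156, 0.251]
orientation: [0.147, 0.69, 0.693, -0.147]
force: [1.0, 1.4, -1.6]
opening: 0.227
gripper_force: 60.0
```

```bash
python3 av.py 6
python3 - <<'E'
from h import *
S=optics.get_image("side"); w=optics.get_image("wrist")
cv2.imwrite("pics/m6.png",np.hstack([cv2.resize(S[90:190,270:370],None,fx=4,fy=4,interpolation=cv2.INTER_CUBIC),cv2.resize(w[:320,120:520],(400,320)).repeat(1,0) if 0 else np.vstack([w[:320,120:520],np.zeros((80,400,3),np.uint8)])]))
E
```

```text
avF [ 0.52  1.12 -1.63] M [ 0.652 -0.064 -0.08 ] sd [0.81 0.51 0.25]
t 14.65 ee [0.5261 0.0156 0.2511] F [ 0.28  1.29 -1.13] M [ 0.697 -0.05  -0.067] nose [0.5255 0.1811 0.163 ] tilt 24.0 [ 0.15  0.37  1.43 -0.42  1.42  0.22]
```

View pics/m6.png

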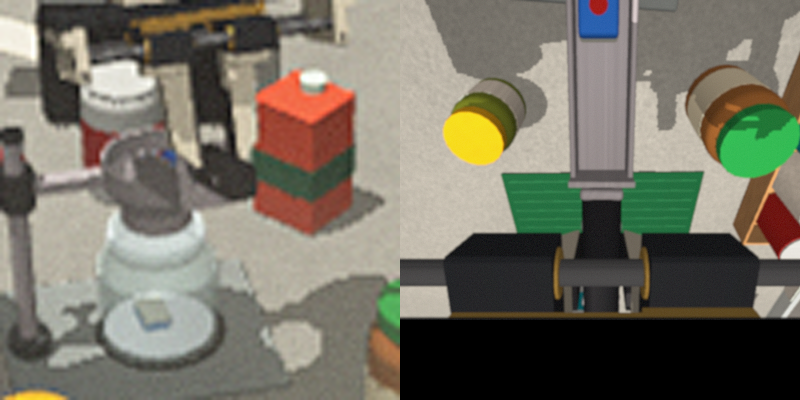

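One tablet already lies in the jar (crop (155,312)). The wrist view shows the others have slid forward, so I'll tip further in small steps.

>>> carry_out(increments="-1 0.3 0 -3 0 -1 0;-1 0.6 0 -5.8 0 -2 0;-1 0.9 0 -8.6 0 -3 0;-1 1.3 0 -11.5 0 -4 0;-1 1.3 0 -11.5 0 -4 0;-1 1.3 0 -11.5 0 -4 0;-1 1.3 0 -11.5 0 -4 0;-1 1.3 0 -11.5 0 -4 0;-1 1.3 0 -11.5 0 -4 0")

```text
clock: 15.5
ee_pos: [0.526, 0.0215, 0.261]
orientation: [0.171, 0.685, 0.687, -0.171]
force: [-0.1, 1.1, -0.5]
opening: 0.229
gripper_force: 60.0
```

```bash
python3 av.py 6
```

```text
avF [ 0.87  1.32 -1.21] M [ 0.741 -0.067 -0.054] sd [0.31 0.39 0.2 ]
t 15.8 ee [0.526  0.0215 0.2611] F [ 1.13  0.8  -1.17] M [ 0.789 -0.063 -0.038] nose [0.5254 0.1804 0.1616] tilt 27.99 [ 0.2   0.39  1.4  -0.48  1.47  0.27]
```

>>> carry_out(increments="-1 0.3 0 -3 0 -1 0;-1 0.6 0 -5.8 0 -2 0;-1 0.9 0 -8.6 0 -3 0;-1 1.3 0 -11.5 0 -4 0;-1 1.3 0 -11.5 0 -4 0;-1 1.3 0 -11.5 0 -4 0;-1 1.3 0 -11.5 0 -4 0;-1 1.3 0 -11.5 0 -4 0;-1 1.3 0 -11.5 0 -4 0")

```text
clock: 16.55
ee_pos: [0.526, 0.0281, 0.2705]
orientation: [0.195, 0.679, 0.681, -0.194]
force: [1.4, 1.8, -1.2]
opening: 0.228
gripper_force: 60.0
```

```bash
python3 av.py 6;python3 - <<'E'
from h import *
S=optics.get_image("side"); w=optics.get_image("wrist")
cv2.imwrite("pics/m7.png",np.hstack([cv2.resize(S[90:190,270:370],None,fx=4,fy=4,interpolation=cv2.INTER_CUBIC),cv2.resize(w[:100,250:350],None,fx=4,fy=4)]))
E
```

```text
avF [ 0.76  1.6  -1.33] M [ 0.843 -0.106 -0.036] sd [0.46 0.57 0.64]
t 16.85 ee [0.526  0.028  0.2706] F [ 1.45  2.2  -0.78] M [ 0.859 -0.088 -0.017] nose [0.5255 0.1796 0.1604] tilt 31.99 [ 0.24  0.41  1.38 -0.54  1.51  0.32]
```

View pics/m7.png

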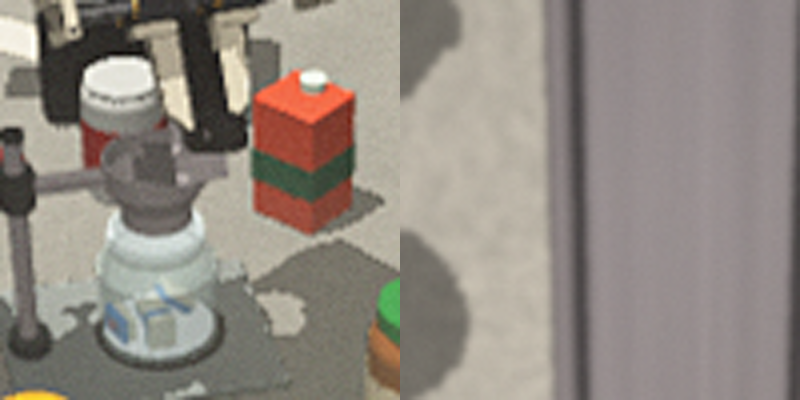

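Several tablets show in the jar (crop (105–190, 290–340)), and no blue remains in the funnel or on the visible trough. I'll tip a bit further and hold to be sure the last one is through.

>>> carry_out(increments="-1 0.3 0 -2.8 0 -1 0;-1 0.6 0 -5.6 0 -2 0;-1 0.9 0 -8.4 0 -3 0;-1 1.3 0 -11.1 0 -4 0;-1 1.8 0 -13.9 0 -5 0;-1 2.3 0 -16.7 0 -6 0;-1 2.3 0 -16.7 0 -6 0;-1 2.3 0 -16.7 0 -6 0;-1 2.3 0 -16.7 0 -6 0;-1 2.3 0 -16.7 0 -6 0;-1 2.3 0 -16.7 0 -6 0")

```text
clock: 17.87
ee_pos: [0.5259, 0.0388, 0.2835]
orientation: [0.23, 0.667, 0.67, -0.23]
force: [1.3, 2.3, -1.8]
opening: 0.226
gripper_force: 60.0
```

```bash
python3 av.py 8
python3 - <<'E'
from h import *
def blue(im):
    h=cv2.cvtColor(im,cv2.COLOR_BGR2HSV); return ((abs(h[...,0].astype(int)-108)<15)&(h[...,1]>90)&(h[...,2]>50)).astype(np.uint8)
for n,(y0,y1,x0,x1) in dict(side=(100,185,290,345),wrist=(0,230,220,420)).items():
    im=optics.get_image(n); b=blue(im[y0:y1,x0:x1]); k,_,st,ce=cv2.connectedComponentsWithStats(b)
    print(n,[(st[i,4],(ce[i]+[x0,y0]).round()) for i in range(1,k) if st[i,4]>2])
# jar contents: red dots and label map
im=optics.get_image("side")[155:182,292:328].astype(int)
print("\n".join("".join("B" if p[0]-p[2]>35 else "R" if p[2]-p[0]>40 else "w" if min(p)>195 else "g" if p[2]-p[0]>=8 and min(p)<190 else "." for p in row) for row in im))
E
```

```text
avF [ 0.63  2.02 -0.76] M [ 1.013 -0.149 -0.044] sd [0.41 0.57 0.48]
t 18.2667 ee [0.526  0.0388 0.2836] F [ 0.87  2.18 -0.81] M [ 1.01  -0.108 -0.03 ] nose [0.5255 0.1781 0.1581] tilt 37.99 [ 0.31  0.44  1.35 -0.63  1.58  0.37]
side []
wrist []
gg...............................ggg
ggg................................g
ggw..............................g..
gg..............................g.g.
ggg................................g
..................ww............g...
...................w.............ggg
g................BB.w............g.g
.g.............ww.B..gg.gg.......g..
................g.BB...ggg.......g..
g......g.....ggggg..BB..ggg......g.g
.....B.gg....gggggg...B...g......gg.
...g.BB.g....g..........B......ggg.g
.g...BBB.g......B...............gg.g
...g..BBB.g......gggg...........gg..
.ggg...BB.......gg.gg............gg.
...g..g.B..g....gg..gg............g.
...g....B..g.....gg.gg..........ggg.
..g.....BB.g....ggg..g..........gggg
...g....BB.g....g.g............ggggg
..gg............gg..gg..........gg.g
...gg...........gg.g..........gg.ggg
....g.......................g.ggg..g
..gg.........................gg.gg.g
.......g.................g.gggg..g.g
ggg....gg...............gggg.g.gg.g.
g.......gg.ggg........g...g.g.gg.g..
```

>>> carry_out(increments="-1 -5 0 -6 0 0 0;-1 -12 0 -16 0 0 0;-1 -22 0 -28 0 0 0;-1 -32 0 -40 0 0 0;-1 -37 0 -47 0 0 0;-1 -37 0 -47 0 4 0;-1 -37 0 -47 0 9 0;-1 -37 0 -47 0 14 0;-1 -37 0 -47 0 19 0;-1 -37 0 -47 0 24 0;-1 -37 0 -47 0 29 0;-1 -37 0 -47 0 33 0;-1 -37 0 -47 0 36 0;-1 -37 0 -47 0 38 0;-1 -37 0 -47 0 38 0;-1 -37 0 -47 0 38 0;-1 -37 0 -47 0 38 0")

```text
clock: 19.83
ee_pos: [0.5258, 0.0386, 0.3435]
orientation: [0.0, 0.706, 0.709, -0.001]
force: [0.1, 0.3, -1.9]
opening: 0.232
gripper_force: 60.0
```

```bash
python3 av.py 10
python3 - <<'E'
from h import *
im=optics.get_image("top"); cv2.imwrite("pics/t8.png",im)
print("\n".join("".join("B" if p[0]-p[2]>40 else "R" if p[2]-p[0]>60 else "w" if min(p)>185 else "." for p in row) for row in im[196:234,215:262].astype(int)))
for n in("top","side"):
    h=cv2.cvtColor(optics.get_image(n),cv2.COLOR_BGR2HSV); b=((abs(h[...,0].astype(int)-108)<12)&(h[...,1]>120)).astype(np.uint8); b[:,460:]=0
    if n=="side": b[230:]=0;b[:100]=0
    k,_,st,ce=cv2.connectedComponentsWithStats(b); print(n,[(st[i,4],ce[i].round()) for i in range(1,k) if st[i,4]>3])
E
```

```text
avF [ 0.05 -0.06 -2.42] M [-0.275  0.064  0.008] sd [0.48 0.44 0.4 ]
t 20.3333 ee [0.5259 0.0388 0.3434] F [-0.33  0.13 -2.38] M [-0.293  0.118 -0.006] nose [0.5252 0.2258 0.3301] tilt 0.0 [-0.07  0.28  1.23 -0.    1.63 -0.08]
...............................................
...............................................
...............................................
...............................................
...............................................
...............................................
..........w....................................
...............................................
...............................................
...w.........ww................................
..............w................................
..............w................................
...............................................
..............ww...............................
.............w.w...............................
...............ww..............................
................w..............................
................w..............................
.........
[... 265 characters left out ...]
.............
...............................................
......w...........ww...........................
.......w...........w...........................
...............................................
...............................................
.........w.....................................
...............................................
........................................w......
...............................................
...............................................
..................w............................
..................w............................
..................w............................
..................w............................
top []
side []
```

>>> carry_out(increments="-1 -4 1 0 0 0 -1;-1 -14 3 0 0 0 -4;-1 -28 7 0 0 0 -9;-1 -44 11 0 0 0 -15;-1 -60 15 0 0 0 -21;-1 -76 19 0 0 0 -27;-1 -92 23 0 0 0 -33;-1 -108 27 0 0 0 -39;-1 -124 31 0 0 0 -46;-1 -140 35 0 0 0 -53;-1 -156 39 0 0 0 -60;-1 -172 43 0 0 0 -67;-1 -188 47 0 0 0 -74;-1 -202 51 0 0 0 -81;-1 -212 54 0 0 0 -86;-1 -218 55 0 0 0 -88.5;-1 -218 55 0 0 0 -88.5;-1 -218 55 0 0 0 -88.5;-1 -218 55 0 0 0 -88.5")

```text
clock: 22.07
ee_pos: [0.5818, -0.1788, 0.3434]
orientation: [0.0, 0.012, 1.0, 0.0]
force: [0.2, -0.6, -1.5]
opening: 0.23
gripper_force: 60.0
```

```bash
python3 av.py 3
python3 - <<'E'
from h import *
im=optics.get_image("top"); cv2.imwrite("pics/t9.png",im)
a=cv2.imread("pics/top0.png").astype(int)
d=(abs(im.astype(int)-a).max(2)>40)[185:260,210:285]; print("diff",d.sum())
print("\n".join("".join("B" if p[0]-p[2]>40 else "R" if p[2]-p[0]>60 else "w" if min(p)>185 else "." for p in row) for row in im[198:230,218:268].astype(int)))
im=optics.get_image("side")[150:190,285:345]; cv2.imwrite("pics/j9.png",im)
h=cv2.cvtColor(im,cv2.COLOR_BGR2HSV); 
print("\n".join("".join("B" if p[0]-p[2]>25 else "R" if p[2]-p[0]>35 else "w" if min(p)>195 else "." for p in row) for row in im.astype(int)[4:36,4:48]))
E
```

```text
avF [ 0.21 -0.54 -2.78] M [ 0.062 -0.183 -0.02 ] sd [0.16 0.38 0.29]
t 22.2167 ee [ 0.5818 -0.1786  0.3436] F [ 0.33 -0.06 -2.41] M [ 0.032 -0.213 -0.019] nose [ 0.3949 -0.1744  0.3304] tilt 0.03 [-0.42  0.45  0.98  0.    1.71 -1.97]
diff 1135
..................................................
......................w...........................
.........w..............w.........................
.........w................w.......................
..................................................
..................................................
..................................................
..............................w...................
....w...............wwww.......w..................
.................wwwwwwwwww.......w...............
...w............wwwwwwwwwww.....w.w.....w.........
...............wwwwwwwwwww.w....w.................
..w...........wwwwwwwwwwww.ww......w..............
..w...........wwwwwwwwwwww.ww....w.w..............
..w...........wwwwwwwwwwww.www...w.w..............
..w..........wwwwwwwwwwwww.www...w.ww.............
..w..........wwwwwwwwww...wwww...w..w...
[... 1515 characters left out ...]
.........................
..........BBB...............................
..........BBB...w...........................
..........BBB...w...........................
...........BB...w...........................
...........BB...............................
..............www...........................
..............wwww........w.................
....................ww......................
............................................
............................................
............................................
............................................
............................................
............................................
............................................
```

The funnel's spout is clear and no tablet shows outside the jar, and the scoop is lighter by about 0.6 N. I'll lay it back now.

>>> carry_out(increments="-1 0 0 8 0 0 0;-1 0 0 25 0 0 0;-1 0 0 50 0 0 0;-1 0 0 75 0 0 0;-1 0 0 100 0 0 0;-1 0 0 125 0 0 0;-1 0 0 150 0 0 0;-1 0 0 175 0 0 0;-1 0 0 200 0 0 0;-1 0 0 225 0 0 0;-1 0 0 250 0 0 0;-1 0 0 270 0 0 0;-1 0 0 285 0 0 0;-1 0 0 295 0 0 0;-1 0 0 300 0 0 0;-1 0 0 300 0 0 0;-1 0 0 300 0 0 0")

```text
clock: 23.73
ee_pos: [0.5822, -0.1792, 0.0439]
orientation: [0.0, 0.011, 1.0, -0.0]
force: [0.3, -0.3, -1.7]
opening: 0.228
gripper_force: 60.0
```

```bash
python3 av.py 3
```

```text
avF [ 0.29  0.17 -2.76] M [ 0.044 -0.188  0.01 ] sd [0.27 0.15 0.12]
t 23.8833 ee [ 0.5825 -0.1794  0.0446] F [ 0.12 -0.04 -2.6 ] M [ 0.054 -0.162 -0.034] nose [ 0.3956 -0.1752  0.031 ] tilt 0.12 [-0.42  0.65  1.48  0.    1.01 -1.97]
```

Next: down 28 mm more, slowly, then release.

>>> carry_out(increments="-1 0 0 6 0 0 0;-1 0 0 12 0 0 0;-1 0 0 17 0 0 0;-1 0 0 21 0 0 0;-1 0 0 24 0 0 0;-1 0 0 26 0 0 0;-1 0 0 28 0 0 0;-1 0 0 28 0 0 0;-1 0 0 28 0 0 0")

```text
clock: 24.63
ee_pos: [0.5819, -0.1791, 0.0156]
orientation: [0.0, 0.011, 1.0, -0.0]
force: [0.6, -0.6, -0.8]
opening: 0.229
gripper_force: 60.0
```

```bash
python3 av.py 3
```

```text
avF [ 0.51  0.77 -1.06] M [ 0.046 -0.022 -0.023] sd [0.7  0.64 0.36]
t 24.7833 ee [ 0.5819 -0.1791  0.0155] F [ 0.31  1.56 -1.17] M [ 0.042 -0.018 -0.024] nose [ 0.395  -0.1749  0.0023] tilt 0.02 [-0.42  0.69  1.5   0.    0.96 -1.97]
```

>>> carry_out(increments="-0.3 0 0 0 0 0 0;-0.3 0 0 0 0 0 0;-0.3 0 0 0 0 0 0;0.3 0 0 0 0 0 0;0.3 0 0 0 0 0 0;0.6 0 0 0 0 0 0;0.6 0 0 0 0 0 0;0.6 0 0 0 0 0 0;0.6 0 0 -5 0 0 0;0.6 0 0 -20 0 0 0;0.6 0 0 -45 0 0 0;0.6 0 0 -75 0 0 0;0.6 0 0 -105 0 0 0;0.6 0 0 -135 0 0 0;0.6 0 0 -165 0 0 0;0.6 0 0 -190 0 0 0;0.6 0 0 -190 0 0 0;0.6 0 0 -190 0 0 0;0.6 0 0 -190 0 0 0")

```text
clock: 26.37
ee_pos: [0.5813, -0.1789, 0.2048]
orientation: [-0.001, 0.011, 1.0, 0.0]
force: [-0.1, -0.1, -0.7]
opening: 0.8
gripper_force: 0.0
```

```bash
python3 av.py 3
python3 - <<'E'
from h import *
c=cal("wrist"); im=optics.get_image("wrist"); cv2.imwrite("pics/w10.png",im)
m=np.zeros(im.shape[:2],bool); m[120:232,290:350]=im.max(2)[120:232,290:350]<45
v,u=np.nonzero(m); 
for y in range(v.min(),v.max()+1,12):
    q=u[v==y]
    if len(q): print(y,q.min(),q.max(),onz(c,q.mean(),y,.048).round(4))
h=cv2.cvtColor(im,cv2.COLOR_BGR2HSV);b=(abs(h[...,0].astype(int)-108)<12)&(h[...,1]>120);print("blue near scoop",b[:230,250:390].sum())
g=(abs(h[...,0].astype(int)-75)<20)&(h[...,1]>80)
print("trough columns:",[(y,*(300+np.nonzero(~g[y,300:345])[0][[0,-1]])) for y in range(30,150,15) if (~g[y,300:345]).any()])
E
```

```text
avF [0.32 0.65 0.39] M [ 0.027  0.033 -0.01 ] sd [0.27 0.23 0.63]
t 26.5167 ee [ 0.5811 -0.1788  0.2038] F [ 0.29  0.4  -0.39] M [-0.018  0.046 -0.03 ] nose [ 0.3941 -0.1746  0.1911] tilt -0.15 [-0.42  0.5   1.27  0.    1.37 -1.97]
162 314 329 [ 0.554  -0.1736  0.048 ]
174 313 328 [ 0.5679 -0.1779  0.048 ]
186 313 328 [ 0.5822 -0.1782  0.048 ]
198 313 329 [ 0.5968 -0.1785  0.048 ]
210 313 329 [ 0.6117 -0.1786  0.048 ]
222 313 329 [ 0.6269 -0.1792  0.048 ]
blue near scoop 0
trough columns: [(30, np.int64(304), np.int64(337)), (45, np.int64(305), np.int64(337)), (60, np.int64(305), np.int64(337)), (75, np.int64(304), np.int64(337)), (90, np.int64(305), np.int64(337)), (105, np.int64(304), np.int64(337)), (120, np.int64(305), np.int64(337)), (135, np.int64(305), np.int64(336))]
```

The scoop is back where it started, flat on the mat, empty and released, and the force reads about zero. Handing in.

```bash
python3 -c "
from bench import job
print(job.close_job())"
```

```text
the job is handed in; nothing more can be done
None
```

The job is handed in with no verdict returned: the empty scoop lies on its mat, let go, and the tablets went into the jar; I could not count all four, but camera checks found none in the scoop or funnel, and the scoop was lighter by about four tablets.

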